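# Index and lock the model turntable

### The arm

A 6-joint arm with a two-finger parallel gripper is mounted at the origin on the work surface. World frame = base frame: x ahead of the robot, y to its left, z up, the work surface at z = 0. Lengths are in m, angles in rad, forces in N, time in s.
With the tool pointing down it reaches from about 0.275 to 0.75 m from the base axis. Payload 10.2 kg.
Tool frame: the origin (TCP) lies midway between the tips of the shut fingers; the grasp point (between the pads) lies 19 mm behind it; z points along the fingers, y is the line along which they close (so a half turn about z gives the same grasp; the last joint's range is limited). The gripper opens to 88 mm and grips with 3 to 60 N. Pads are 18 mm wide; open, the fingers measure 123 mm over their backs; the gripper's body (75 mm by 187 mm) begins 45 mm behind the grasp point.
Start: joints at [-1.444, 0.313, 1.498, -0, 1.331, -0.223], TCP at [0.18, -0.493, 0.239] pointing down, gripper open.
Joint ranges: [-2.94, 2.94], [-0.97, 2.17], [0.19, 2.56], [-1.23, 4.37], [0.02, 3.11], [-2.88, 2.88]. Speed limits (rad/s): [2.39, 2.39, 3.01, 3.14, 3.14, 3.14].

### API

Orientations are given as [roll, pitch, yaw] about the fixed x, y, z axes, in that order (R = Rz(yaw) Ry(pitch) Rx(roll)).
In Python, from rig import manip gives the robot as it stands.
- The arm moves only by the tool servo_tool, never from a script. Its argument "series" is a list of rows, each a list of 7 numbers: the shift along the world's x, y, z each as a share of 0.02 m, from -1 to 1, then the turn, a rotation vector about the world's x, y, z each as a share of 0.08 rad, from -1 to 1, then the closure in counts, from 0 (fully open) to 255 (shut). In form: [[tx, ty, tz, ax, ay, az, jaw], ...]. A call has 1 to 12 rows; each row shifts and turns the commanded pose from where the row before left it; what a row does not reach is not made up. A row lasts 1/10 s, in which the tool goes at most 50 mm and 8.59 degrees, less where a joint would pass 70% of its speed; a pose out of reach is approached as far as the arm can. A call with a number of a shift or a turn outside -1 to 1 is refused whole. A call with a gripper value outside its range is refused whole. The fingers move at their own pace and stop on an object; "force" is the grip in N (left out, the last holds). Time passes only in rows, so rows that do not move let the fingers close. It gives the time, the measured TCP pose, the force, the opening and the grip force at its end, in the units of the state.
- manip.observe(): the state, without advancing time (a new reading comes with each control period).
- manip.get_image(name): name is "scene" or "top"; returns (picture, depth): 400x640x3 uint8, blue, green, red; 400x640 float32, m along the optical axis (not along the pixel's ray), 0 where there is no reading.
- manip.calibration(name): a dict with "mtx" (3x3 intrinsics, pixels), "origin" and "attitude" of the camera in the world. Camera axes: x right, y down, z forward; pixel columns grow to the right and rows downward; lengths in m; the calibration is good to about 2 mm. A picture is of the moment at which its call begins. calibration takes no time and is no camera call.
- manip.hand_in(): hands the job in; it is judged then, once.
Trained networks look in the newest picture that a camera, given by its name, has taken for a name from the list of things; names that differ only in an ending like _2 or _b are one class to them, and where a whole thing is asked for, a point or a joint stands for the part that bears it (a point fixed in the world has none). Each returns a list of dicts, best first, with "conf" (0 to 1); they miss things now and then, are a little off and sometimes report something else, mostly with a low value. They report only what shows in the picture. A call takes as long as a camera call. They do not tell look-alikes from the thing itself.
- manip.recognise(query, camera): "centre" ([row, column] as shares, 0 to 1, of the picture: columns of its width, rows of its height, amid what is visible of it).
- manip.cut_out(query, camera): "region" (400x640 bool, what is visible of it) and "centre" ([row, column] as shares, 0 to 1, of the picture: columns of its width, rows of its height, amid what is visible of it).
- manip.tip_of(query, camera): "centre" ([row, column] as shares, 0 to 1, of the picture: columns of its width, rows of its height: a listed point, or the origin of a listed thing).
The state is a dict: "t": time; "qpos": joint angles; "qvel": joint speeds; "joint_efforts": joint torques, N m; "eef_pos": TCP position; "ee_rot": TCP orientation; "wrist_force": force on the tool from outside, world axes, zero at the start; "torque": the same for the moment, N m; "grip_width": opening from 0.0 (shut) to 1.0 (fully open); "grip_force": force on a finger pad.
Only numpy, scipy, OpenCV 4.12 (cv2) and the standard library are available. Lean on these libraries where they do the work, as an engineer would, in place of code of your own. Each camera call takes 0.05 s, during which the arm holds its last target. There are 200 camera calls.

### The job

Turn the craft turntable by pushing its upright handle post until its ear stands at the pointer, then take the loose dowel from its stand and lock the turntable: lower the dowel slowly through the hole in the ear and ease the turntable a little to and fro, feeling with the dowel, until it drops fully home into the hidden hole underneath. Push and press gently and never force a jammed part (a few newtons are enough, over 50 N counts as damage), leave the dowel standing there and do not disturb the other things on the table.

Things in the scene. Friction and masses are not known exactly. Their poses are not given: they have to be found in the camera images.
- base: Fixed wooden base of the turntable, which carries all its parts. Origin on the table top, on the vertical turning axis; +x points from the axis towards the pointer. Along +x runs a low bar 110 mm wide, its top 8 mm above the table, with the lock plate on it.
- lock_line (a point): Point on the base: on the pointer's line, 150 mm off the axis, at the height of the plywood lock plate's top (36 mm above the table). The plate is 60 mm (radial) by 90 mm (tangential), 28 mm thick, fixed, lying on the bar. Its lock hole, 18 mm wide, goes right through to the bar and lies 150 mm off the axis, but up to 14 mm to either side of this point along the arc; its place is not reported.
- turntable (a joint): Angle of the turning board, rad, counter-clockwise from above positive; 0 when the ear's hole is on the pointer's line; starts between 0.5 and 1.2. Turns either way, stiffly (friction about 0.3 N m: 3 N at the handle post, 2 N at the ear's hole), and stays where it is left. Board: pale laminate, round, 244 mm across, 14 mm thick, its top 52 mm above the table.
- house (a point): A card model house glued on the middle of the turning board: centre of its base, 52 mm above the table, on the turning axis. About 62 x 55 mm, its chimney reaching 134 mm above the table.
- handle_top (a point): Top centre of the upright wooden handle post on the board, 18 mm thick, standing 50 mm above the board's top; 105 mm off the axis, 1.0 rad counter-clockwise of the ear.
- ear_hole (a point): Centre of the mouth of the hole in the ear, at the top face of the ear (52 mm above the table), 150 mm off the axis; the hole is 21 mm wide and goes right through the 14 mm thick ear, which is a flat tongue 44 mm wide reaching out to 178 mm from the axis. The ear's underside is 2 mm above the lock plate.
- pointer (a point): Tip of the steel pointer fixed on the base, 189 mm off the axis, 56 mm above the table: the index mark the ear is brought to. Its stalk stands at 205 mm off the axis.
- peg_mid (a point): Centre (half-way up) of the loose plain wooden dowel, 16 mm thick and 100 mm long, 60 g, upright in its stand at the start; z axis along the dowel, up.
- peg: The same dowel: origin at the centre of its foot (50 mm below its middle), the end that goes into the holes; edge chamfered 1 mm. Fully home in the lock hole its foot stands on the bar, 8 mm above the table, and the dowel sticks out 56 mm above the ear.
- stand: Fixed wooden block 70 x 70 x 35 mm that holds the dowel at the start, in a 19 mm wide, 25 mm deep hole in its middle (hole floor 10 mm above the table). Origin under its centre.
- pot: Bystander: red pot with pencils, 80 mm across at the rim, about 150 mm tall with the pencils; leave it alone.
- glue_stick: Bystander: glue stick standing upright, 27 mm thick, 92 mm tall; leave it alone.
- tape_roll: Bystander: roll of clear tape lying flat, 80 mm across, 18 mm thick; leave it alone.
Not all that is in view belongs to the job. Of the things that look like the peg, the largest one is meant.

How it is judged:
By the outcome, as a careful person would: the job done as asked, in the order asked, and still so for the second after the job is handed in, with the robot touching nothing.
It also fails if it takes over 72 s, if anything falls off the work surface, if the arm or the gripper's body presses on something with over 40 N, if the wrist force passes 120 N, or if a joint passes its speed limit or range.

## Working session

There is one attempt and no reset: what is moved stays moved. The work goes in short steps, Python scripts to look and compute and a tool call to move; the robot and the scene stay as the last step left them, time stands still between calls to the robot, and variables do not carry over. Pictures are saved under pics/ and viewed, at most 10 in all, crops included, and the job is handed in when it is done.

Besides the shell and the picture viewer there is one more tool, called after "Request:" as name([rows], argument=value, ...), one row to a line, values as JSON. servo_tool: Moves the arm, as the interface text tells. Its arguments: {"type":"object","properties":{"series":{"type":"array"},"force":{"type":"number"}},"required":["series"]}

```bash
mkdir -p pics; ls
cat > h.py <<'E'
import numpy as np, cv2
from rig import manip
def ray(cam,rc):
    c=manip.calibration(cam); K=np.array(c["mtx"]); R=np.array(c["attitude"]); o=np.array(c["origin"])
    if R.shape!=(3,3):
        from scipy.spatial.transform import Rotation as Ro
        R=Ro.from_euler('xyz',R).as_matrix()
    u=rc[1]*640; v=rc[0]*400
    return o, R@np.linalg.solve(K,[u,v,1.0])
def onz(cam,rc,z):
    o,d=ray(cam,rc); return o+d*(z-o[2])/d[2]
def proj(cam,p):
    c=manip.calibration(cam); K=np.array(c["mtx"]); R=np.array(c["attitude"]); o=np.array(c["origin"])
    if R.shape!=(3,3):
        from scipy.spatial.transform import Rotation as Ro
        R=Ro.from_euler('xyz',R).as_matrix()
    q=K@(R.T@(np.array(p)-o)); return q[:2]/q[2]
E
python3 - <<'E'
from h import *
for c in("top","scene"):
    p,d=manip.get_image(c); cv2.imwrite(f"pics/{c}0.png",p); print(c,manip.calibration(c))
Z=dict(lock_line=.036,house=.052,handle_top=.102,ear_hole=.052,pointer=.056,peg_mid=None,peg=None,stand=0,base=0,pot=0,glue_stick=0,tape_roll=0)
for n,z in Z.items():
  for c in("top","scene"):
    for r in manip.tip_of(n,c)[:4]:
      zz={'peg_mid':.06,'peg':.01}.get(n,z)
      print(n,c,round(r["conf"],2),np.round([r["centre"][1]*640,r["centre"][0]*400]),np.round(onz(c,r["centre"],zz),4))
print(manip.observe())
E
```

```text
pics
top {'mtx': array([[385.46807449,   0.        , 322.11424812],
       [  0.        , 385.46807449, 202.16713089],
       [  0.        ,   0.        ,   1.        ]]), 'origin': array([ 0.37412403, -0.01906273,  1.13994722]), 'attitude': array([-2.96611397,  0.00538168, -1.57122599])}
scene {'mtx': array([[376.22594923,   0.        , 330.0779066 ],
       [  0.        , 376.22594923, 200.57597801],
       [  0.        ,   0.        ,   1.        ]]), 'origin': array([ 1.25271351, -0.18056435,  0.58755595]), 'attitude': array([-2.19647774e+00,  8.98791289e-04,  1.35235574e+00])}
lock_line top 0.82 [325. 169.] [ 0.6696 -0.0208  0.036 ]
lock_line scene 0.8 [344. 244.] [ 0.6712 -0.0221  0.036 ]
house top 0.62 [315. 218.] [0.5224 0.006  0.052 ]
house scene 0.92 [341. 201.] [0.5376 0.0046 0.052 ]
handle_top top 0.7 [274. 218.] [0.5158 0.1183 0.102 ]
handle_top scene 0.7 [380. 171.] [0.5036 0.1127 0.102 ]
ear_hole top 0.58 [285. 175.] [0.6461 0.095  0.052 ]
ear_hole top 0.21 [433. 250.] [ 0.4311 -0.3224  0.052 ]
ear_hole scene 0.63 [392. 225.] [0.6497 0.0946 0.052 ]
pointer top 0.61 [32
[... 1365 characters left out ...]
832  0.    ]
{'t': 1.3, 'qpos': array([-1.44442334e+00,  3.12905157e-01,  1.49768463e+00, -2.58849957e-05,
        1.33100360e+00, -2.23396661e-01]), 'qvel': array([1.19152508e-03, 1.60876544e-03, 1.74070385e-04, 4.79118778e-04,
       1.02273873e-03, 3.67038993e-05]), 'joint_efforts': array([ 1.35277710e-04, -4.02111840e+01, -2.52416360e+01,  6.94873603e-02,
        3.19303153e-02,  9.07669630e-06]), 'eef_pos': array([ 0.17989319, -0.4932276 ,  0.23872333]), 'ee_rot': array([-3.14158637e+00,  2.43580738e-05,  3.49775793e-01]), 'wrist_force': array([0.96264103, 0.55856551, 0.66390081]), 'torque': array([0.02352054, 0.02789652, 0.02092565]), 'grip_force': 0.0, 'grip_width': 1.002064268797553}
```

Run:
```python
import cv2
t=cv2.imread("pics/top0.png");s=cv2.imread("pics/scene0.png")
a=cv2.resize(t[130:290,180:480],None,fx=2.6,fy=2.6,interpolation=3)[:,:780]
cv2.imwrite("pics/topc.png",a)
cv2.imwrite("pics/scenec.png",cv2.resize(s[140:330,160:480],None,fx=2.5,fy=2.5,interpolation=3))
```

```text
(no output)
```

View pics/topc.png

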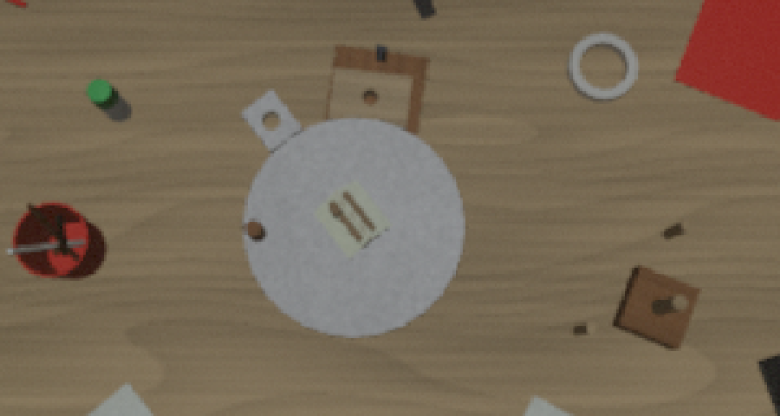

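View pics/scenec.png

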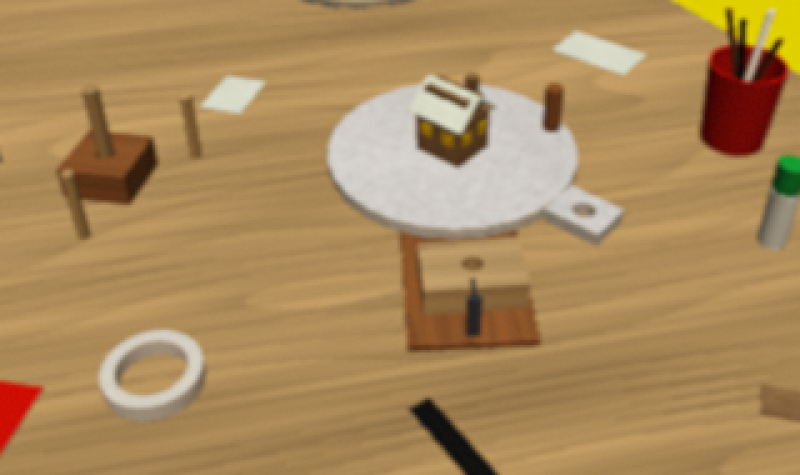

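The picture shows three dowels. In scene pixels they are at (199,189) in the stand, (190,222) loose, and (237,193) loose. The one in the stand is visibly thickest and tallest and matches the description, so it's the one meant. The lock hole is also visible at scene (349,245) and top (322,167). I'll confirm both in a crop while measuring.

```bash
cat >> h.py <<'E'
def tri(pt,ps):
    A=np.zeros((3,3));b=np.zeros(3)
    for cam,p in(("top",pt),("scene",ps)):
        o,d=ray(cam,[p[1]/400,p[0]/640]); d/=np.linalg.norm(d); M=np.eye(3)-np.outer(d,d); A+=M;b+=M@o
    return np.linalg.solve(A,b)
def uvz(cam,u,v,z): return onz(cam,[v/400,u/640],z)
E
python3 - <<'E'
from h import *
import itertools
t=cv2.imread("pics/top0.png");s=cv2.imread("pics/scene0.png")
# lock hole, ear hole dark blob centroid, local
def blob(img,u,v,r):
    g=cv2.cvtColor(img,cv2.COLOR_BGR2GRAY).astype(float)[v-r:v+r+1,u-r:u+r+1]
    w=np.clip(np.median(g)-15-g,0,None); Y,X=np.mgrid[v-r:v+r+1,u-r:u+r+1]
    return (w*X).sum()/w.sum()+.5,(w*Y).sum()/w.sum()+.5
for n,c,img,u,v,r,z in[("lock","top",t,322,167,5,.036),("lock","scene",s,349,245,6,.036),("ear","top",t,284,176,5,.052),("ear","scene",s,393,224,6,.052)]:
    b=blob(img,u,v,r); print(n,c,np.round(b,1),np.round(uvz(c,*b,z),4))
# board circle (top)
for c,img in(("top",t),("scene",s)):
    r=manip.cut_out("turntable",c)
    for q in r[:1]:
        m=q["region"].astype(np.uint8); print(c,q["conf"],m.sum())
        cn=max(cv2.findContours(m,0,1)[0],key=len)[:,0]+.5
        P=np.array([uvz(c,*p,.052)[:2] for p in cn])
        from scipy.optimize import least_squares
        f=least_squares(lambda x:np.hypot(*(P-x).T)-.122,P.mean(0),loss='cauchy',f_scale=.002); print("axis",f.x)
pick={}
for n in("peg_mid",):
    for a,b in itertools.product(manip.tip_of(n,"top"),manip.tip_of(n,"scene")):
        pa=[a["centre"][1]*640,a["centre"][0]*400];pb=[b["centre"][1]*640,b["centre"][0]*400]
        X=tri(pa,pb);print(np.round(X,4),np.round(proj("top",X)-pa,1))
m=s[155:245,170:260]; m2=t[205:280,385:460]
cv2.imwrite("pics/pegs.png",np.hstack([cv2.resize(m,(400,400),interpolation=3),cv2.resize(m2,(400,400),interpolation=3)]))
E
```

```text
lock top [322.4 166.8] [ 0.6762 -0.014   0.036 ]
lock scene [349.2 245.6] [ 0.6774 -0.0112  0.036 ]
ear top [283.9 175.4] [0.6461 0.0978 0.052 ]
ear scene [392.9 225.2] [0.6511 0.0959 0.052 ]
top 0.95 5979
axis [0.52450528 0.00392428]
scene 0.7 5639
axis [0.53962999 0.005621  ]
[ 0.5098 -0.3211  0.1109] [-2.8  0.1]
[ 0.5199 -0.3508  0.0363] [-0.1  0. ]
[ 0.5133 -0.2805  0.1115] [-18.   -1.2]
[ 0.4222 -0.285   0.0446] [16.5 -0.9]
[ 0.428  -0.3144 -0.041 ] [19.3 -1.6]
[ 0.42   -0.2423  0.0331] [0.5 0. ]
[ 0.4289 -0.3348  0.0584] [-2.4  0. ]
[ 0.4334 -0.3691 -0.0293] [ 0.5 -0. ]
[ 0.4337 -0.2895  0.0601] [-18.6  -1.8]
```

View pics/pegs.png

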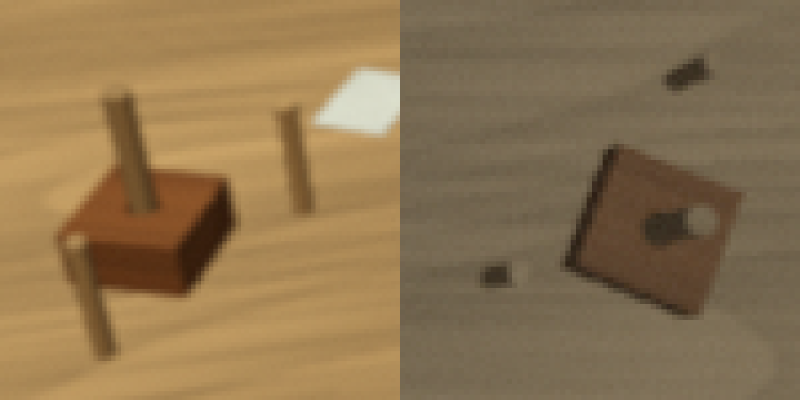

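The crop confirms it: the dowel in the stand is clearly the thickest of the three. My estimates are axis ≈ (0.528, 0.006), ear angle ≈ 0.645, lock hole angle ≈ -0.124 and handle ≈ (0.520, 0.110). Next I move above the handle and straddle it with half-open fingers.

Request:
servo_tool([
  [0.548, 0.974, -0.063, 0, 0, 0.522, 110],
  [0.548, 0.974, -0.063, 0, 0, 0.522, 110],
  [0.548, 0.974, -0.063, 0, 0, 0.522, 110],
  [0.548, 0.974, -0.063, 0, 0, 0.522, 110],
  [0.548, 0.974, -0.063, 0, 0, 0.522, 110],
  [0.548, 0.974, -0.063, 0, 0, 0.522, 110],
  [0.548, 0.974, -0.063, 0, 0, 0.522, 110],
  [0.548, 0.974, -0.063, 0, 0, 0.522, 110],
  [0.548, 0.974, -0.063, 0, 0, 0.522, 110],
  [0.548, 0.974, -0.063, 0, 0, 0.522, 110],
  [0.548, 0.974, -0.063, 0, 0, 0.522, 110],
  [0.548, 0.974, -0.063, 0, 0, 0.522, 110],
])

```text
t: 2.7
eef_pos: [0.3118, -0.2586, 0.2237]
ee_rot: [3.141, 0.0, 0.853]
wrist_force: [-0.2, -0.4, 0.3]
grip_width: 0.57
grip_force: 0.0
```

Request:
servo_tool([
  [0.548, 0.974, -0.063, 0, 0, 0.522, 110],
  [0.548, 0.974, -0.063, 0, 0, 0.522, 110],
  [0.548, 0.974, -0.063, 0, 0, 0.522, 110],
  [0.548, 0.974, -0.063, 0, 0, 0.522, 110],
  [0.548, 0.974, -0.063, 0, 0, 0.522, 110],
  [0.548, 0.974, -0.063, 0, 0, 0.522, 110],
  [0.548, 0.974, -0.063, 0, 0, 0.522, 110],
  [0.548, 0.974, -0.063, 0, 0, 0.522, 110],
  [0.548, 0.974, -0.063, 0, 0, 0.522, 110],
  [0.548, 0.974, -0.063, 0, 0, 0.522, 110],
  [0.548, 0.974, -0.063, 0, 0, 0.522, 110],
  [0.548, 0.974, -0.063, 0, 0, 0.522, 110],
])

```text
t: 3.9
eef_pos: [0.4434, -0.0248, 0.2085]
ee_rot: [3.141, 0.0, 1.354]
wrist_force: [-0.0, -1.0, -0.0]
grip_width: 0.568
grip_force: 0.0
```

Request:
servo_tool([
  [0.548, 0.974, -0.063, 0, 0, 0.522, 110],
  [0.548, 0.974, -0.063, 0, 0, 0.522, 110],
  [0.548, 0.974, -0.063, 0, 0, 0.522, 110],
  [0.548, 0.974, -0.063, 0, 0, 0.522, 110],
  [0.548, 0.974, -0.063, 0, 0, 0.522, 110],
  [0.548, 0.974, -0.063, 0, 0, 0.522, 110],
  [0.548, 0.974, -0.063, 0, 0, 0.522, 110],
  [0, 0, -1, 0, 0, 0, 110],
  [0, 0, -1, 0, 0, 0, 110],
  [0, 0, -1, 0, 0, 0, 110],
  [0, 0, 0, 0, 0, 0, 110],
])

```text
t: 5.0
eef_pos: [0.5185, 0.1107, 0.1375]
ee_rot: [-3.137, -0.0, 1.644]
wrist_force: [-0.1, 0.2, -0.4]
grip_width: 0.567
grip_force: 0.0
```

Run:
```python
from h import *
p,d=manip.get_image("scene"); cv2.imwrite("pics/s1.png",cv2.resize(p[80:280,270:490],None,fx=2.5,fy=2.5,interpolation=3))
```

```text
(no output)
```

View pics/s1.png

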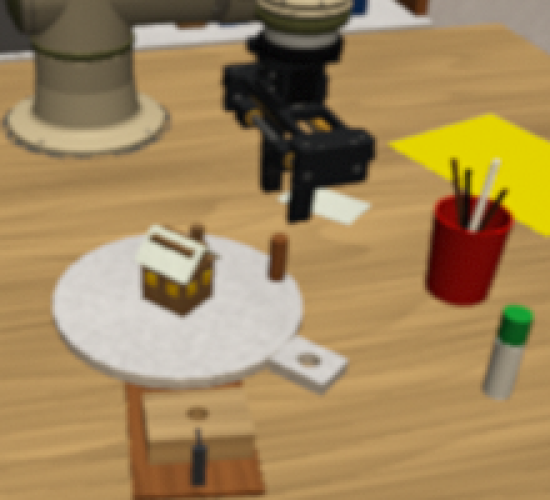

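The fingers hang above the post with their tips at about scene (384,162). The post top is at about (382,175).

Run:
```python
from h import *
print(proj("scene",[.5185,.1107,.1375]),proj("scene",[.5185,.1107,.102]),uvz("scene",381.6,174.8,.102),uvz("top",278,217,.102))
```

```text
[382.85283347 161.91748409] [381.66867757 174.60740856] [0.51930603 0.11024915 0.102     ] [0.51738264 0.10636091 0.102     ]
```

Request:
servo_tool([
  [0, 0, -1, 0, 0, 0, 110],
  [0, 0, -1, 0, 0, 0, 110],
  [0, 0, -0.9, 0, 0, 0, 110],
  [0, 0, -0.57, 0, 0, 0, 110],
  [0, 0, 0, 0, 0, 0, 110],
  [0, 0, 0, 0, 0, 0, 180],
  [0, 0, 0, 0, 0, 0, 185],
  [0, 0, 0, 0, 0, 0, 185],
  [0, 0, 0, 0, 0, 0, 185],
], force=5)

```text
t: 5.95
eef_pos: [0.5199, 0.1107, 0.0708]
ee_rot: [3.141, 0.0, 1.644]
wrist_force: [-0.6, -0.7, -0.0]
grip_width: 0.277
grip_force: 0.0
```

Request:
servo_tool([
  [0.21, -0.005, 0, 0, 0, -0.5, 185],
  [0.21, -0.005, 0, 0, 0, -0.5, 185],
  [0.21, -0.005, 0, 0, 0, -0.5, 185],
  [0.21, -0.005, 0, 0, 0, -0.5, 185],
  [0.21, -0.005, 0, 0, 0, -0.5, 185],
  [0.204, -0.047, 0, 0, 0, -0.5, 185],
  [0.204, -0.047, 0, 0, 0, -0.5, 185],
  [0.204, -0.047, 0, 0, 0, -0.5, 185],
  [0.204, -0.047, 0, 0, 0, -0.5, 185],
  [0.204, -0.047, 0, 0, 0, -0.5, 185],
])

```text
t: 6.95
eef_pos: [0.5607, 0.1056, 0.0703]
ee_rot: [-3.14, 0.0, 1.243]
wrist_force: [-3.4, -0.6, 1.3]
grip_width: 0.275
grip_force: 1.5
```

Request:
servo_tool([
  [0.191, -0.087, 0, 0, 0, -0.5, 185],
  [0.191, -0.087, 0, 0, 0, -0.5, 185],
  [0.191, -0.087, 0, 0, 0, -0.5, 185],
  [0.191, -0.087, 0, 0, 0, -0.5, 185],
  [0.191, -0.087, 0, 0, 0, -0.5, 185],
  [0.17, -0.123, 0, 0, 0, -0.5, 185],
  [0.17, -0.123, 0, 0, 0, -0.5, 185],
  [0.17, -0.123, 0, 0, 0, -0.5, 185],
  [0.17, -0.123, 0, 0, 0, -0.5, 185],
  [0.17, -0.123, 0, 0, 0, -0.5, 185],
  [0, 0, 0, 0, 0, 0, 185],
])

```text
t: 8.05
eef_pos: [0.5973, 0.0844, 0.0703]
ee_rot: [-3.141, -0.0, 0.844]
wrist_force: [-0.4, 0.1, 0.0]
grip_width: 0.27
grip_force: 0.0
```

Run:
```python
from h import *
for c in("top","scene"):
    p,d=manip.get_image(c); cv2.imwrite(f"pics/{c}2.png",p)
    for n,z in(("ear_hole",.052),("pointer",.056)):
        print(c,n,[(round(r["conf"],2),np.round([r["centre"][1]*640,r["centre"][0]*400],1),np.round(onz(c,r["centre"],z),4)) for r in manip.tip_of(n,c)[:1]])
t=cv2.imread("pics/top2.png");s=cv2.imread("pics/scene2.png")
cv2.imwrite("pics/c2.png",np.hstack([cv2.resize(t[135:200,285:365],(400,325),interpolation=3),cv2.resize(s[200:265,310:390],(400,325),interpolation=3)]))
```

```text
top ear_hole [(0.56, array([324.7, 164.7]), array([ 0.6781, -0.0208,  0.052 ]))]
top pointer [(0.8, array([324.6, 149.4]), array([ 0.7232, -0.0207,  0.056 ]))]
scene ear_hole [(0.68, array([348.9, 238. ]), array([ 0.671 , -0.0107,  0.052 ]))]
scene pointer [(0.59, array([349.8, 254. ]), array([ 0.7226, -0.0226,  0.056 ]))]
```

View pics/c2.png

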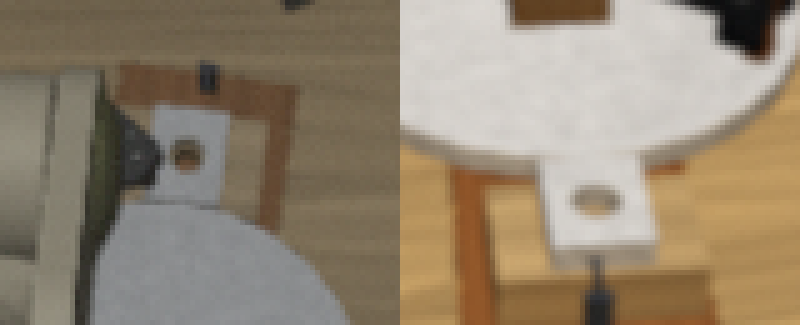

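The ear is nearly at the pointer, with its hole at top (322.4,165.8) and scene (349.2,240.2). I can see part of the lock hole through it.

Run:
```python
from h import *
a=uvz("top",322.4,165.8,.052);b=uvz("scene",349.2,240.2,.052);print(a,b,"lock",uvz("top",322.4,166.8,.036),uvz("scene",349.2,245.6,.036))
print("ptr",uvz("scene",349.6,251.5,.056),uvz("top",326.4,150,.07))
c=np.array([.528,.006])
for n,q in(("ear",(a+b)/2),("lock",np.array([.6768,-.0126]))): d=q[:2]-c; print(n,np.arctan2(d[1],d[0]),np.hypot(*d))
print("peg top",uvz("scene",196.5,176.4,.11),uvz("top",441.2,246.2,.11),tri([441.2,246.2],[196.5,176.4]))
```

```text
[ 0.67469539 -0.01416988  0.052     ] [ 0.67794002 -0.01191753  0.052     ] lock [ 0.67606186 -0.01409622  0.036     ] [ 0.67748387 -0.01131889  0.036     ]
ptr [ 0.71550394 -0.02117406  0.056     ] [ 0.71683349 -0.02582996  0.07      ]
ear -0.12769935562935122 0.14953529259768963
lock -0.12435499454676148 0.14995799411835295
peg top [ 0.44214756 -0.32678101  0.11      ] [ 0.4375556  -0.32977035  0.11      ] [ 0.43766418 -0.32895487  0.10776834]
```

Request:
servo_tool([
  [0, 0, 0, 0, 0, 0, 110],
  [0, 0, 0.3, 0, 0, 0, 110],
  [0, 0, 1, 0, 0, 0, 100],
  [0, 0, 1, 0, 0, 0, 100],
  [0, 0, 1, 0, 0, 0, 100],
  [0, 0, 1, 0, 0, 0, 100],
  [0, 0, 1, 0, 0, 0, 100],
  [0, 0, 1, 0, 0, 0, 100],
  [-0.367, -0.944, 0.2, 0, 0, 0, 100],
  [-0.367, -0.944, 0, 0, 0, 0, 100],
  [-0.367, -0.944, 0, 0, 0, 0, 100],
  [-0.367, -0.944, 0, 0, 0, 0, 100],
])

```text
t: 9.55
eef_pos: [0.5674, 0.0083, 0.2008]
ee_rot: [3.141, -0.0, 0.845]
wrist_force: [0.1, 0.1, 0.6]
grip_width: 0.612
grip_force: 0.0
```

Request:
servo_tool([
  [-0.367, -0.944, 0, 0, 0, -0.06, 100],
  [-0.367, -0.944, 0, 0, 0, -0.06, 100],
  [-0.367, -0.944, 0, 0, 0, -0.06, 100],
  [-0.367, -0.944, 0, 0, 0, -0.06, 100],
  [-0.367, -0.944, 0, 0, 0, -0.06, 100],
  [-0.367, -0.944, 0, 0, 0, -0.06, 100],
  [-0.367, -0.944, 0, 0, 0, -0.06, 100],
  [-0.367, -0.944, 0, 0, 0, -0.06, 100],
  [-0.367, -0.944, 0, 0, 0, -0.06, 100],
  [-0.367, -0.944, 0, 0, 0, -0.06, 100],
  [-0.367, -0.944, 0, 0, 0, -0.06, 100],
  [-0.367, -0.944, 0, 0, 0, -0.06, 100],
])

```text
t: 10.75
eef_pos: [0.4794, -0.2184, 0.2008]
ee_rot: [3.141, -0.0, 0.787]
wrist_force: [-0.3, 0.3, -0.0]
grip_width: 0.605
grip_force: 0.0
```

Request:
servo_tool([
  [-0.367, -0.944, 0, 0, 0, 0, 100],
  [-0.367, -0.944, 0, 0, 0, 0, 100],
  [-0.367, -0.944, 0, 0, 0, 0, 100],
  [-0.367, -0.944, 0, 0, 0, 0, 100],
  [-0.367, -0.944, 0, 0, 0, 0, 100],
  [-0.367, -0.944, 0, 0, 0, 0, 100],
  [0, 0, -1, 0, 0, 0, 100],
  [0, 0, -1, 0, 0, 0, 100],
  [0, 0, -1, 0, 0, 0, 100],
  [0, 0, 0, 0, 0, 0, 100],
])

```text
t: 11.75
eef_pos: [0.4349, -0.3301, 0.1385]
ee_rot: [-3.138, -0.0, 0.787]
wrist_force: [0.2, 0.4, 0.0]
grip_width: 0.611
grip_force: 0.0
```

Run:
```python
from h import *
p,d=manip.get_image("scene"); cv2.imwrite("pics/s3.png",p); x=manip.observe()["eef_pos"]; print(x,proj("scene",x),proj("scene",[x[0],x[1],.11]),proj("scene",[x[0],x[1],.035]))
t,d=manip.get_image("top"); cv2.imwrite("pics/t3.png",t)
a=cv2.resize(p[130:250,150:270],(600,600),interpolation=3); cv2.imwrite("pics/s3c.png",a)
```

```text
[ 0.43547521 -0.33067124  0.14015983] [192.27557997 164.20597993] [194.99087031 175.1370723 ] [201.30264662 200.54673439]
```

View pics/s3c.png

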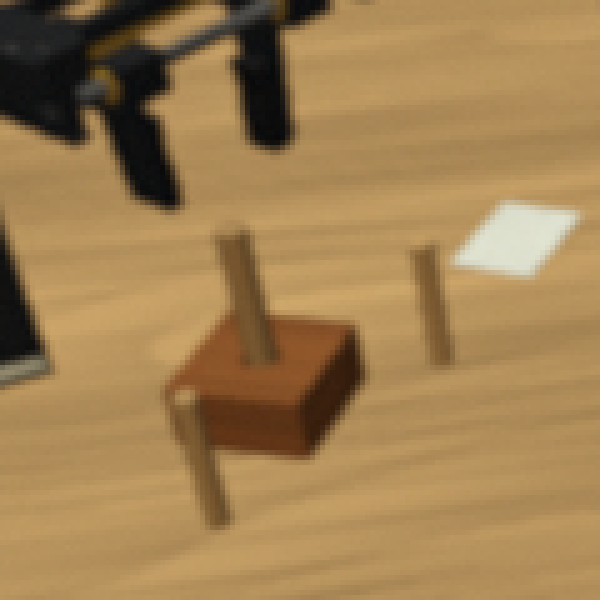

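The fingertips straddle the dowel, whose top is at scene (196.6,176.4). I need a small shift of about (+3,+2) mm, then descend and grip.

Request:
servo_tool([
  [0.15, 0.1, -0.5, 0, 0, 0, 100],
  [0, 0, -1, 0, 0, 0, 100],
  [0, 0, -1, 0, 0, 0, 100],
  [0, 0, -0.9, 0, 0, 0, 100],
  [0, 0, 0, 0, 0, 0, 100],
  [0, 0, 0, 0, 0, 0, 190],
  [0, 0, 0, 0, 0, 0, 230],
  [0, 0, 0, 0, 0, 0, 230],
  [0, 0, 0, 0, 0, 0, 230],
  [0, 0, 0, 0, 0, 0, 230],
], force=15)

```text
t: 12.85
eef_pos: [0.4388, -0.329, 0.0726]
ee_rot: [3.141, 0.0, 0.787]
wrist_force: [-0.7, -0.1, 1.0]
grip_width: 0.18
grip_force: 4.1
```

Request:
servo_tool([
  [0, 0, 0.2, 0, 0, 0, 240],
  [0, 0, 0.5, 0, 0, 0, 240],
  [0, 0, 1, 0, 0, 0, 240],
  [0, 0, 1, 0, 0, 0, 240],
  [0, 0, 1, 0, 0, 0, 240],
  [0, 0, 0.8, 0, 0, 0, 240],
  [0.7, 0.93, 0, 0, 0, -0.67, 240],
  [0.7, 0.93, 0, 0, 0, -0.67, 240],
  [0.7, 0.93, 0, 0, 0, -0.67, 240],
  [0.7, 0.93, 0, 0, 0, -0.67, 240],
  [0.7, 0.93, 0, 0, 0, -0.67, 240],
  [0.7, 0.93, 0, 0, 0, -0.67, 240],
])

```text
t: 14.05
eef_pos: [0.5232, -0.2165, 0.1631]
ee_rot: [3.141, -0.0, 0.463]
wrist_force: [1.0, 1.0, -0.3]
grip_width: 0.175
grip_force: 15.0
```

Request:
servo_tool([
  [0.7, 0.93, 0, 0, 0, -0.67, 240],
  [0.7, 0.93, 0, 0, 0, -0.67, 240],
  [0.7, 0.93, 0, 0, 0, -0.67, 240],
  [0.7, 0.93, 0, 0, 0, -0.67, 240],
  [0.7, 0.93, 0, 0, 0, -0.67, 240],
  [0.7, 0.93, 0, 0, 0, -0.67, 240],
  [0.7, 0.93, 0, 0, 0, -0.67, 240],
  [0.7, 0.93, 0, 0, 0, -0.67, 240],
  [0.7, 0.93, 0, 0, 0, -0.67, 240],
  [0.7, 0.93, 0, 0, 0, -0.67, 240],
  [0.7, 0.93, 0, 0, 0, -0.67, 240],
  [0, 0, 0, 0, 0, 0, 240],
])

```text
t: 15.25
eef_pos: [0.6775, -0.0105, 0.1627]
ee_rot: [-3.141, -0.001, -0.123]
wrist_force: [0.7, -0.2, -1.8]
grip_width: 0.171
grip_force: 15.0
```

Request:
servo_tool([
  [0, 0, -1, 0, 0, 0, 240],
  [0, 0, -0.8, 0, 0, 0, 240],
  [0, 0, 0, 0, 0, 0, 240],
  [0, 0, 0, 0, 0, 0, 240],
])

```text
t: 15.65
eef_pos: [0.6766, -0.0133, 0.1272]
ee_rot: [3.141, -0.0, -0.124]
wrist_force: [0.6, -0.3, -0.2]
grip_width: 0.174
grip_force: 15.0
```

Run:
```python
from h import *
p,d=manip.get_image("scene"); t,_=manip.get_image("top"); cv2.imwrite("pics/s4.png",p); o=manip.observe(); x=o["eef_pos"]; print(x,o["ee_rot"],o["wrist_force"],o["grip_force"])
for z in(.0,.02,.04): print(proj("scene",x-[0,0,z]))
for c in("scene","top"): print([(r["conf"],r["centre"][1]*640,r["centre"][0]*400) for r in manip.tip_of("peg",c)[:2]])
cv2.imwrite("pics/s4c.png",np.hstack([cv2.resize(p[180:265,300:400],(500,425),interpolation=3),cv2.resize(t[135:200,295:340],(290,425),interpolation=3)]))
```

```text
[ 0.67705186 -0.01311901  0.12776026] [ 3.14142061e+00 -1.99927036e-03 -1.24462618e-01] [-0.36955695  0.08435646 -0.48006759] 14.994204263202846
[349.59736622 211.69510022]
[349.30768575 219.48830009]
[349.02673197 227.04672799]
[(0.63, 347.904, 234.52), (0.55, 189.312, 233.07999999999998)]
[(0.53, 398.272, 261.2), (0.42, 436.672, 223.48)]
```

View pics/s4c.png

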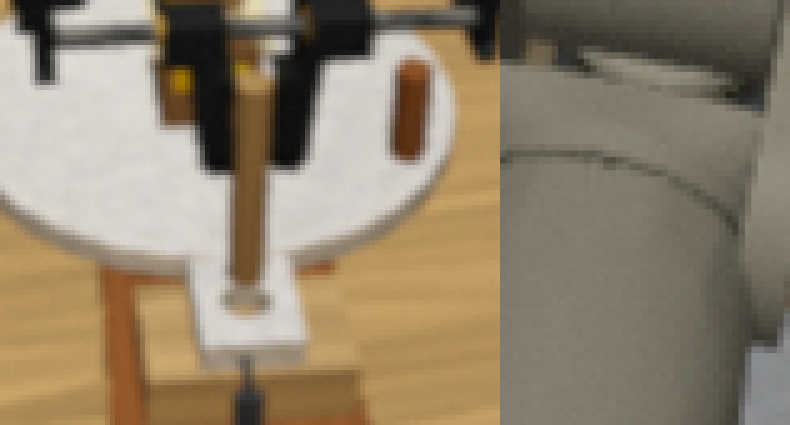

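The dowel's foot is about 13 mm above the ear hole and lines up with it: foot at about (349.4,236), hole at (349.2,239.8). Next I lower it slowly.

Request:
servo_tool([
  [0, 0, -0.25, 0, 0, 0, 240],
  [0, 0, -0.25, 0, 0, 0, 240],
  [0, 0, -0.15, 0, 0, 0, 240],
  [0, 0, -0.15, 0, 0, 0, 240],
  [0, 0, -0.1, 0, 0, 0, 240],
  [0, 0, -0.1, 0, 0, 0, 240],
])

```text
t: 16.45
eef_pos: [0.6767, -0.0127, 0.1061]
ee_rot: [3.142, -0.0, -0.124]
wrist_force: [0.4, 0.1, -0.8]
grip_width: 0.173
grip_force: 15.0
```

Request:
servo_tool([
  [0, 0, -0.1, 0, 0, 0, 240],
  [0, 0, -0.1, 0, 0, 0, 240],
  [0, 0, 0, 0, 0, 0, 240],
])

```text
t: 16.75
eef_pos: [0.6766, -0.0127, 0.1019]
ee_rot: [-3.142, 0.0, -0.124]
wrist_force: [0.2, -0.4, -0.3]
grip_width: 0.174
grip_force: 15.0
```

Request:
servo_tool([
  [0, 0, -0.1, 0, 0, 0, 240],
  [0, 0, -0.1, 0, 0, 0, 240],
  [0, 0, 0, 0, 0, 0, 240],
])

```text
t: 17.05
eef_pos: [0.6765, -0.0127, 0.0979]
ee_rot: [-3.142, 0.001, -0.124]
wrist_force: [-0.3, 0.4, -0.9]
grip_width: 0.175
grip_force: 15.0
```

Request:
servo_tool([
  [0, 0, -0.1, 0, 0, 0, 240],
  [0, 0, 0, 0, 0, 0, 240],
])

```text
t: 17.25
eef_pos: [0.6766, -0.0127, 0.096]
ee_rot: [-3.142, 0.0, -0.124]
wrist_force: [-1.5, 0.4, -0.4]
grip_width: 0.178
grip_force: 15.0
```

Request:
servo_tool([
  [0, 0, -0.1, 0, 0, 0, 240],
  [0, 0, -0.05, 0, 0, 0, 240],
  [0, 0, 0, 0, 0, 0, 240],
])

```text
t: 17.55
eef_pos: [0.6766, -0.0127, 0.093]
ee_rot: [-3.142, 0.0, -0.124]
wrist_force: [0.7, -0.3, -1.2]
grip_width: 0.174
grip_force: 15.0
```

Request:
servo_tool([
  [0, 0, -0.1, 0, 0, 0, 240],
  [0, 0, -0.1, 0, 0, 0, 240],
  [0, 0, -0.1, 0, 0, 0, 240],
  [0, 0, 0, 0, 0, 0, 240],
])

```text
t: 17.95
eef_pos: [0.6765, -0.0127, 0.0868]
ee_rot: [-3.142, 0.001, -0.124]
wrist_force: [0.5, 0.2, -0.4]
grip_width: 0.17
grip_force: 15.0
```

Request:
servo_tool([
  [0, 0, -0.1, 0, 0, 0, 240],
  [0, 0, -0.1, 0, 0, 0, 240],
  [0, 0, -0.1, 0, 0, 0, 240],
  [0, 0, 0, 0, 0, 0, 240],
])

```text
t: 18.35
eef_pos: [0.6765, -0.0127, 0.0808]
ee_rot: [-3.142, 0.001, -0.124]
wrist_force: [-1.0, 0.4, -0.7]
grip_width: 0.173
grip_force: 15.0
```

Request:
servo_tool([
  [0, 0, -0.1, 0, 0, 0, 240],
  [0, 0, -0.1, 0, 0, 0, 240],
  [0, 0, -0.1, 0, 0, 0, 240],
  [0, 0, -0.1, 0, 0, 0, 240],
  [0, 0, 0, 0, 0, 0, 240],
])

```text
t: 18.85
eef_pos: [0.6765, -0.0127, 0.0728]
ee_rot: [-3.142, 0.001, -0.124]
wrist_force: [-0.2, -0.2, -1.4]
grip_width: 0.177
grip_force: 15.0
```

Request:
servo_tool([
  [0, 0, -0.05, 0, 0, 0, 240],
  [0, 0, -0.05, 0, 0, 0, 240],
  [0, 0, 0, 0, 0, 0, 240],
])

```text
t: 19.15
eef_pos: [0.6767, -0.0127, 0.0711]
ee_rot: [-3.142, 0.0, -0.124]
wrist_force: [-0.6, 0.0, -0.5]
grip_width: 0.172
grip_force: 15.0
```

Only about half a millimetre remains by my estimate, so I'll feel for the floor and then release.

Request:
servo_tool([
  [0, 0, -0.03, 0, 0, 0, 240],
  [0, 0, -0.03, 0, 0, 0, 240],
  [0, 0, 0, 0, 0, 0, 240],
])

```text
t: 19.45
eef_pos: [0.677, -0.0127, 0.0706]
ee_rot: [3.142, -0.001, -0.124]
wrist_force: [-0.1, 0.0, 3.1]
grip_width: 0.174
grip_force: 15.0
```

The floor is felt at TCP 0.0706 with 3 N, exactly the expected height. Now I release and retreat.

Request:
servo_tool([
  [0, 0, 0, 0, 0, 0, 200],
  [0, 0, 0, 0, 0, 0, 150],
  [0, 0, 0, 0, 0, 0, 120],
  [0, 0, 0.3, 0, 0, 0, 120],
  [0, 0, 1, 0, 0, 0, 120],
  [0, 0, 1, 0, 0, 0, 120],
  [0, 0, 1, 0, 0, 0, 120],
  [0, 0, 1, 0, 0, 0, 120],
  [0, 0, 1, 0, 0, 0, 120],
  [0, 0, 1, 0, 0, 0, 120],
  [0, 0, 0, 0, 0, 0, 120],
])

```text
t: 20.55
eef_pos: [0.6776, -0.0128, 0.1994]
ee_rot: [3.141, -0.006, -0.124]
wrist_force: [-0.3, 1.2, 0.3]
grip_width: 0.533
grip_force: 0.0
```

Run:
```python
from h import *
p,d=manip.get_image("scene"); cv2.imwrite("pics/s5.png",cv2.resize(p[150:300,240:440],(800,600),interpolation=3)); print(manip.observe()["wrist_force"])
print(proj("scene",[.677,-.0127,.108]),proj("scene",[.677,-.0127,.052]))
```

```text
[ 1.09673132  0.17098843 -0.75460021]
[349.50365319 219.35265277] [348.72967638 239.96383533]
```

View pics/s5.png

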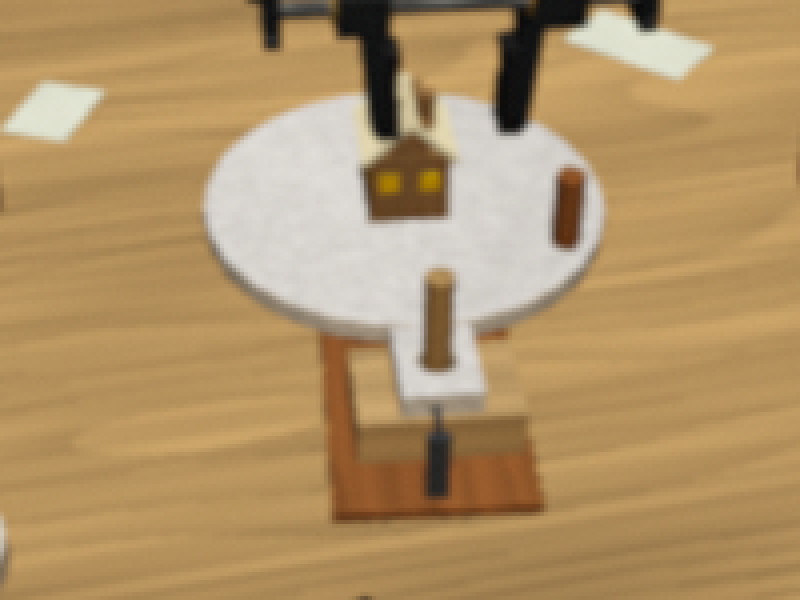

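The dowel stands upright in the ear, its top at crop (440,275), which is scene (350,219). That matches the fully-home prediction of (349.5,219.4). The gripper is clear.

```bash
python3 -c "
from rig import manip
print(manip.hand_in())"
```

```text
the job is handed in; nothing more can be done
None
```

The turntable is turned to the pointer and the dowel is fully home in the lock hole, released and standing upright with the gripper clear; it dropped in without any to-and-fro easing, and the job is handed in at about 21 s.

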